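# Open the push-and-turn solvent bottle

## Task

Open the solvent bottle that stands in the bench holder: press its safety cap straight down against the spring until it bottoms, turn it anticlockwise until it comes up against its stop, lift it off, and set it gently in the square metal dish, top side up. Feel for the bottom and the stop without forcing the cap or the bottle, and leave the jar, the solder spool and the screwdriver where they are.

Things in the scene. Friction and masses are not known exactly. Their poses are not given: they have to be found in the camera images.
- cap: round ribbed black push-and-turn cap, 45 mm in diameter, 34 mm tall, about 40 g, open below; origin at the centre of its lower rim, z up along its axis. Three lugs inside sit in notches of the neck and a spring pushes the cap up (6 N when locked, 0.3 N more per mm). While locked it turns less than 5 degrees; turned harder without pressing, it only jams.
- cap_grip (a point): point on the cap's axis, 23 mm above its lower rim, where the TCP may grip across the ribbed sides from above, at any yaw; the fingertips then stay clear of the bottle's shoulder and of the dish's floor. To open: press down to the hard bottom, turn anticlockwise seen from above until a rigid stop is felt as a rise of the moment about z, ease back until the moment is gone, lift straight up.
- bottle: white plastic bottle, 72 mm in diameter, fixed in a steel bench holder (110 mm square foot, ring 88 mm across at half height); it cannot move; contact forces on it over 50 N in all (0.5 N m of turning adds some 30 N) break it. Origin: centre of the foot's underside, z up. The shoulder ends 105 mm up, the locked cap's top is 155 mm up. To the robot's left or right.
- neck (a point): on the bottle's axis, level with the locked cap's lower rim, 121 mm up. Unseen and different each time: the lugs clear the notches 2.5 to 12 mm down, 2 mm deeper is a hard bottom; pressed there with 10 to 20 N the cap turns easily, higher it is blocked. Past 45 degrees it need not be pressed. The stop comes at 44 to 86 degrees; the cap lifts off only in the last 5 before it.
- dish: square open aluminium dish, 128 mm outside, walls 4 mm thick and 15 mm high, fixed to the bench; origin at the centre of its underside, x and y along its sides; inner floor 4 mm above the origin, 120 mm square. It stands on the other side from the bottle.
- jar: bystander: small amber jar with a metal lid, 48 mm in diameter, 55 mm tall, beyond the work; origin at the centre of its underside
- spool: bystander: solder spool lying flat, 54 mm in diameter, 35 mm tall, between bottle and dish; origin at the centre of its underside
- driver: bystander: black-handled screwdriver, 170 mm long, lying on the bench beyond the work; x along it
Not all that is in view belongs to the job. Of the things like the dish, leave any that is blue; of the rest the smaller one is meant. Leave any yellow look-alike of the cap alone.

How it is judged:
On the way, in this order (a step that is already met when the one before it is completed fails the run):
1. the cap is pressed down on the bottle by 2 mm or more (z of cap in the frame of bottle between 0.1 and 0.119 m and horizontal distance between cap and bottle below 0.01 m), for 0.1 s.
2. the cap is lifted clear of the bottle (z of cap in the frame of bottle above 0.15 m), for 0.1 s.
At the end, for the whole second after the job is handed in: the cap lies at rest in the dish, top side up (within 0.15 rad of upright), its underside on the dish's floor (within 5 mm) and its centre within 45 mm of the dish's centre along each side (x of cap in the frame of dish between -0.045 and 0.045 m and y of cap in the frame of dish between -0.045 and 0.045 m and z of cap in the frame of dish between 0 and 0.009 m and angle between cap's own z axis and vertical below 0.15 rad and linear speed of cap below 0.02 m/s); the robot touches nothing.
It fails at once if the bottle is pressed, turned or pushed (by cap, fingers or arm) with more than 50 N, all its contacts added up (contact force between bottle and anything else above 50 N).
It fails at once if the cap is knocked or pressed on the dish with more than 40 N (contact force between cap and dish above 40 N).
It fails at once if the jar, the spool or the screwdriver is moved by more than 20 mm (distance of any of jar, spool, driver from where it was at the start of the episode above 0.02 m).
It also fails if it takes over 67 s, if anything falls off the work surface, if the arm or the gripper's body presses on something with over 40 N, if the wrist force passes 120 N, or if a joint passes its speed limit or range.

## Robot

A 6-joint arm with a two-finger parallel gripper is mounted at the origin on the work surface. World frame = base frame: x ahead of the robot, y to its left, z up, the work surface at z = 0. Lengths are in m, angles in rad, forces in N, time in s.
With the tool pointing down it reaches from about 0.3 to 0.85 m from the base axis. Payload 4.2 kg.
Tool frame: the origin (TCP) lies between the finger pads, 19 mm behind the fingertips; this is the grasp point; z points along the fingers, y is the line along which they close (so a half turn about z gives the same grasp; the last joint's range is limited). The gripper opens to 91 mm and grips with 3 to 60 N. Pads are 32 mm wide; open, the fingers measure 118 mm over their backs; the gripper's body (76 mm by 178 mm) begins 60 mm behind the grasp point.
Start: joints at [1.228, 0.32, 1.565, -0, 1.257, -0.02], TCP at [0.182, 0.545, 0.233] pointing down, gripper open.
Joint ranges: [-3.11, 3.11], [-0.84, 2.01], [0.21, 2.61], [-1.34, 4.49], [0.05, 2.63], [-2.56, 2.56]. Speed limits (rad/s): [2.57, 2.57, 3.14, 3.14, 3.14, 3.14].

## Interface

Orientations are given as [roll, pitch, yaw] about the fixed x, y, z axes, in that order (R = Rz(yaw) Ry(pitch) Rx(roll)).
In Python, from station import * gives the robot as it stands. The module is installed in compiled form; this text tells all that it offers.
- The arm moves only by the tool carry_out, never from a script. Its argument "steps" is one flat list of numbers, 6 for each row, row after row: the shift along the tool's x, y, z in mm, then the turn, a rotation vector about the tool's x, y, z in degrees. In form: [dx, dy, dz, ax, ay, az, dx, dy, dz, ax, ay, az, ...]. A call has 1 to 20 rows; each row is the pose to reach, as a shift and turn from the pose commanded when the call began, along the tool's axes at that moment; what a row does not reach only later rows make up. A row lasts 1/10 s, in which the tool goes at most 50 mm and 8.59 degrees, less where a joint would pass 70% of its speed; a pose out of reach is approached as far as the arm can. A call with a gripper value outside its range is refused whole. "grip" is the closure in counts, from 0 (fully open) to 255 (shut), set as the call begins (left out, the last holds). The fingers move at their own pace and stop on an object; "grip_force" is the grip in N (left out, the last holds). Time passes only in rows, so rows that repeat a pose let the fingers close. It gives the time, the measured TCP pose, the force, the opening and the grip force at its end, in the units of the state.
- state(): the state, without advancing time (a new reading comes with each control period).
- capture(name): name is "scene" or "top" or "wrist"; returns the picture (480x640x3 uint8, red, green, blue); there is no depth.
- camera_params(name): a dict with "fx", "fy", "cx", "cy" (pixels), "k1" (the pictures are not rectified: a ray, as slopes to the right and down, at radius r is drawn at 1 + k1 r^2 times it, then the intrinsics apply), "R" (3x3) and "t" (3): a world point X has camera coordinates R X + t; the wrist camera has in their place "hand_eye" (4x4, takes a point from camera to tool coordinates, whose origin is the TCP and whose axes are the flange's). Camera axes: x right, y down, z forward; pixel columns grow to the right and rows downward; lengths in m; the calibration is good to about 2 mm. A picture is of the moment at which its call begins: read the wrist's pose just before it. camera_params takes no time and is no camera call.
- finish_job(): hands the job in; it is judged then, once.
The state is a dict: "t": time; "joint_pos": joint angles; "joint_vel": joint speeds; "joint_efforts": joint torques, N m; "position": TCP position; "tcp_rot": TCP orientation; "contact_force": force on the tool from outside, world axes, zero at the start; "ft_torque": the same for the moment, N m; "width": finger opening in m; "finger_force": force on a finger pad.
Only numpy, scipy, OpenCV 4.12 (cv2) and the standard library are available. Lean on these libraries where they do the work, as an engineer would, in place of code of your own. Each camera call takes 0.05 s, during which the arm holds its last target. There are 200 camera calls.

## Working session

There is one attempt and no reset: what is moved stays moved. The work goes in short steps, Python scripts to look and compute and a tool call to move; the robot and the scene stay as the last step left them, time stands still between calls to the robot, and variables do not carry over. Pictures are saved under pics/ and viewed, at most 10 in all, crops included, and the job is handed in when it is done.

Besides the shell and the picture viewer there is one more tool, called after "Request:" as name(argument=value, ...), one argument or row to a line, values as JSON. carry_out: Moves the arm, as the interface text tells. Its arguments: {"type":"object","properties":{"steps":{"type":"array","items":{"type":"number"}},"grip":{"type":"number"},"grip_force":{"type":"number"}},"required":["steps"]}

```bash
mkdir -p pics; cat > h.py <<'E'
from station import *
import numpy as np, cv2
def save(im,n): cv2.imwrite('pics/'+n+'.png',im[:,:,::-1])
def ray(name,u,v):
    p=camera_params(name); d=np.array([(u-p['cx'])/p['fx'],(v-p['cy'])/p['fy']]); s=d.copy()
    for _ in range(30): s=d/(1+p['k1']*(s@s))
    return p,np.array([s[0],s[1],1.])
def plane(name,u,v,z):
    p,r=ray(name,u,v); R=np.array(p['R']);t=np.array(p['t'])
    o=-R.T@t; w=R.T@r
    return o+w*(z-o[2])/w[2]
E
python3 - <<'E'
from h import *
save(capture('top'),'top0'); save(capture('scene'),'scene0')
s=state(); print({k:np.round(v,3) for k,v in s.items()})
E
```

```text
{'t': np.float64(0.1), 'joint_pos': array([ 1.228,  0.32 ,  1.566, -0.   ,  1.257, -0.02 ]), 'joint_vel': array([-0.002, -0.001, -0.005,  0.001, -0.   ,  0.   ]), 'joint_efforts': array([ -0.   , -41.333, -23.251,   0.073,   0.042,  -0.   ]), 'position': array([0.182, 0.545, 0.232]), 'tcp_rot': array([-3.14 ,  0.   ,  2.819]), 'contact_force': array([ 0.667, -0.428, -0.04 ]), 'ft_torque': array([-0.008, -0.018,  0.053]), 'finger_force': np.float64(0.0), 'width': np.float64(0.091)}
```

View pics/top0.png

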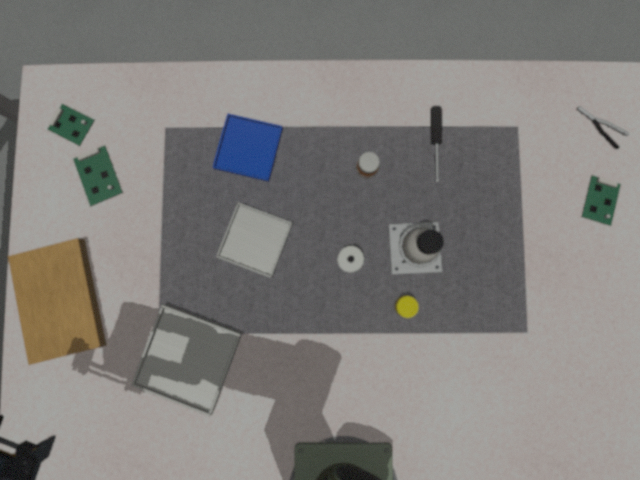

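View pics/scene0.png

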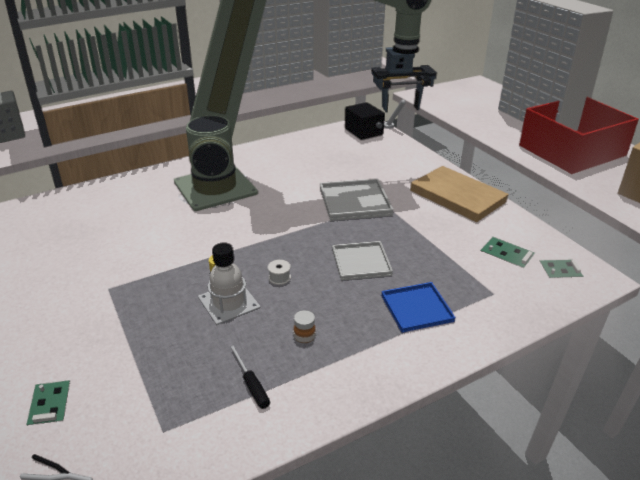

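The top view shows the black cap at (430,241) on the bottle, with its foot at about (415,248). The yellow look-alike is at (407,306). The dish candidates are the blue one at (248,147), the small grey one at (255,240) and the large grey one at (190,358). I choose the black cap and the small grey dish. The spool is at (350,259), the jar at (369,162) and the screwdriver at (436,140). Next is one close crop to check the choice.

```bash
python3 - <<'E'
from h import *
im=cv2.imread('pics/top0.png')
c=im[190:330,205:465]; cv2.imwrite('pics/crop0.png',cv2.resize(c,None,fx=3,fy=3,interpolation=cv2.INTER_CUBIC))
for n,u,v,z in [('cap',430,241,.155),('foot',415,248,.005),('dish',255,240,.01),('yel',407,306,.034),('spool',350,259,.035),('jar',369,162,.055),('big',190,358,.01)]: print(n,plane('top',u,v,z).round(3))
print(np.array(camera_params('wrist')['hand_eye']).round(3), {k:camera_params('wrist')[k] for k in('fx','cx','cy','k1')})
E
```

```text
cap [ 0.513 -0.157  0.155]
foot [ 0.512 -0.16   0.005]
dish [0.531 0.188 0.01 ]
yel [ 0.389 -0.134  0.034]
spool [ 0.487 -0.016  0.035]
jar [ 0.69  -0.057  0.055]
big [0.278 0.325 0.01 ]
[[-0.    -0.97  -0.242  0.068]
 [ 1.    -0.    -0.     0.002]
 [ 0.    -0.242  0.97  -0.152]
 [ 0.     0.     0.     1.   ]] {'fx': 358.3618048042186, 'cx': 327.8584480298491, 'cy': 244.535960702489, 'k1': -0.02172816284088494}
```

View pics/crop0.png

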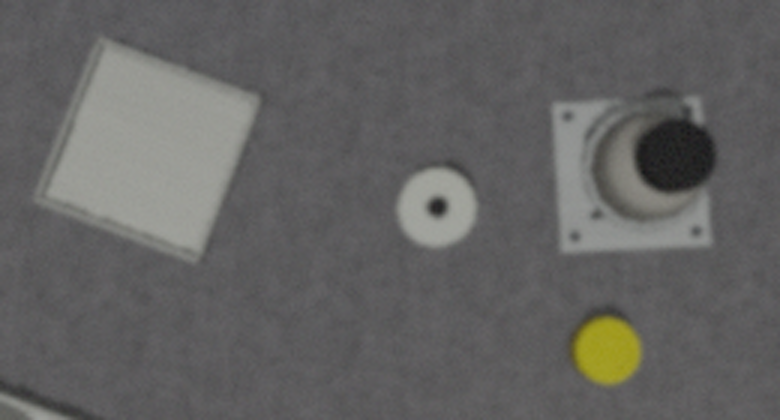

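The crop confirms the black cap at full-image pixel (430.7,242) and the small grey dish with its centre at (255,239.8). I'll move to a hover above the cap.

Request:
carry_out(
  steps=[-536,-562,-27,0,0,120,-536,-562,-27,0,0,120,-536,-562,-27,0,0,120,-536,-562,-27,0,0,120,-536,-562,-27,0,0,120,-536,-562,-27,0,0,120,-536,-562,-27,0,0,120,-536,-562,-27,0,0,120,-536,-562,-27,0,0,120,-536,-562,-27,0,0,120,-536,-562,-27,0,0,120,-536,-562,-27,0,0,120,-536,-562,-27,0,0,120,-536,-562,-27,0,0,120,-536,-562,-27,0,0,120,-536,-562,-27,0,0,120,-536,-562,-27,0,0,120,-536,-562,-27,0,0,120,-536,-562,-27,0,0,120,-536,-562,-27,0,0,120],
  grip=0,
)

```text
t: 2.1
position: [0.512, -0.1565, 0.2598]
tcp_rot: [-3.141, -0.0, 0.726]
contact_force: [-0.2, 0.3, 0.0]
width: 0.0913
finger_force: 0.0
```

```bash
python3 - <<'E'
from h import *
s=state(); print({k:np.round(v,4) for k,v in s.items()})
save(capture('wrist'),'w1')
E
```

```text
{'t': np.float64(2.1), 'joint_pos': array([-3.1840e-01,  2.4080e-01,  1.6072e+00,  3.0000e-04,  1.2939e+00,
        5.2650e-01]), 'joint_vel': array([ 0.0019, -0.0018, -0.0055, -0.0015, -0.0017,  0.0005]), 'joint_efforts': array([-2.54200e-01, -3.69378e+01, -2.35604e+01,  7.03000e-02,
       -1.23000e-02,  1.70000e-03]), 'position': array([ 0.512 , -0.1565,  0.2598]), 'tcp_rot': array([-3.1412e+00, -1.0000e-04,  7.2590e-01]), 'contact_force': array([-0.2268,  0.3126,  0.0282]), 'ft_torque': array([-0.0871,  0.0686,  0.0097]), 'finger_force': np.float64(0.0), 'width': np.float64(0.0913)}
```

View pics/w1.png

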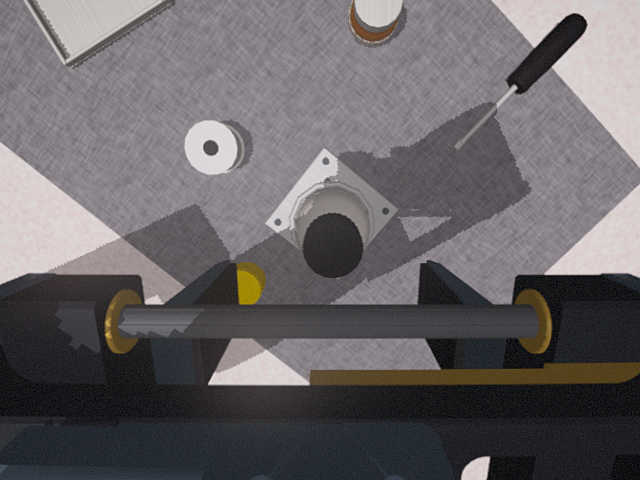

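The wrist view shows the cap's black outline over x 302–363 and y 212–278, centred between the fingers. Its top face is at about (332.5,248).

```bash
cat >> h.py <<'E'
from scipy.spatial.transform import Rotation as Ro
def wplane(u,v,z,s):
    p,r=ray('wrist',u,v); H=np.array(p['hand_eye']); R=Ro.from_euler('xyz',s['tcp_rot']).as_matrix()
    o=R@H[:3,3]+s['position']; w=R@H[:3,:3]@r
    return o+w*(z-o[2])/w[2]
def wproj(X,s):
    p=camera_params('wrist'); H=np.array(p['hand_eye']); R=Ro.from_euler('xyz',s['tcp_rot']).as_matrix()
    c=H[:3,:3].T@(R.T@(X-s['position'])-H[:3,3]); a=c[:2]/c[2]; a=a*(1+p['k1']*(a@a)); return a*[p['fx'],p['fy']]+[p['cx'],p['cy']]
E
python3 - <<'E'
from h import *
from scipy.optimize import least_squares
s=state(); im=cv2.imread('pics/w1.png'); g=cv2.cvtColor(im,cv2.COLOR_BGR2GRAY)[195:300,290:375]
m=(g<60).astype(np.uint8); cs,_=cv2.findContours(m,0,1); c=max(cs,key=cv2.contourArea); x,y,w,h=cv2.boundingRect(c); print(x+290,y+195,w,h)
a=np.linspace(0,2*np.pi,120)
def ext(xy):
    P=np.array([wproj(np.array([xy[0]+.0225*np.cos(t),xy[1]+.0225*np.sin(t),z]),s) for t in a for z in(.155,.121)])
    return np.r_[P.min(0),P.max(0)]
r=least_squares(lambda q:ext(q)-[x+290,y+195,x+290+w,y+195+h],[.512,-.158]); print(r.x,r.fun)
d=np.r_[r.x,0]-np.r_[s['position'][:2],0]; print('tool delta mm',Ro.from_euler('xyz',s['tcp_rot']).inv().apply(d)*1e3)
E
```

```text
303 213 60 65
[ 0.5147834  -0.15784674] [-0.37723977 -0.51548794  0.37759633  0.5158605 ]
tool delta mm [ 1.20426744e+00  2.73686404e+00 -4.34577431e-05]
```

Request:
carry_out(
  steps=[1,2.5,30,0,0,0,1,2.5,60,0,0,0,1,2.5,85,0,0,0,1,2.5,105,0,0,0,1,2.5,116,0,0,0,1,2.5,116,0,0,0,1,2.5,116,0,0,0],
)

```text
t: 2.85
position: [0.5154, -0.1588, 0.1446]
tcp_rot: [3.14, -0.001, 0.725]
contact_force: [0.2, 0.3, -0.4]
width: 0.0913
finger_force: 0.0
```

Request:
carry_out(
  steps=[0,0,0,0,0,0,0,0,0,0,0,0,0,0,0,0,0,0,0,0,0,0,0,0,0,0,0,0,0,0,0,0,0,0,0,0,0,0,0,0,0,0,0,0,0,0,0,0],
  grip=150,
  grip_force=8,
)

```text
t: 3.65
position: [0.5147, -0.1587, 0.1437]
tcp_rot: [-3.141, -0.0, 0.724]
contact_force: [-0.4, 1.2, 1.1]
width: 0.0448
finger_force: 8.0
```

```bash
python3 - <<'E'
from h import *
s=state(); print({k:np.round(v,4) for k,v in s.items()})
print('F tool',Ro.from_euler('xyz',s['tcp_rot']).inv().apply(s['contact_force']))
E
```

```text
{'t': np.float64(3.65), 'joint_pos': array([-3.2070e-01,  3.3670e-01,  1.7807e+00,  3.0000e-04,  1.0246e+00,
        5.2560e-01]), 'joint_vel': array([ 0.0001,  0.0001, -0.0018, -0.0012, -0.0012, -0.0001]), 'joint_efforts': array([-3.08100e-01, -3.89667e+01, -2.06879e+01, -6.69000e-02,
       -2.77300e-01,  6.20000e-03]), 'position': array([ 0.5147, -0.1587,  0.1437]), 'tcp_rot': array([-3.1411, -0.    ,  0.7244]), 'contact_force': array([-0.3889,  1.2356,  1.1329]), 'ft_torque': array([ 0.0474,  0.2228, -0.0171]), 'finger_force': np.float64(8.0002), 'width': np.float64(0.0448)}
F tool [ 0.5275634  -1.1836023  -1.13230217]
```

Centred grip, with side force near 1 N. I'll tighten the grip and press 4 mm, since the bottom can't be above 4.5 mm.

Request:
carry_out(
  steps=[0,0,0,0,0,0,0,0,0,0,0,0,0,0,1,0,0,0,0,0,2,0,0,0,0,0,3,0,0,0,0,0,4,0,0,0,0,0,4,0,0,0,0,0,4,0,0,0],
  grip_force=35,
)

```text
t: 4.45
position: [0.5147, -0.1588, 0.1405]
tcp_rot: [-3.142, -0.0, 0.724]
contact_force: [-2.3, 1.7, 6.5]
width: 0.0441
finger_force: 35.0
```

Request:
carry_out(
  steps=[0,0,0.5,0,0,0,0,0,1,0,0,0,0,0,1,0,0,0,0,0,1,0,0,0],
)

```text
t: 4.85
position: [0.5147, -0.1588, 0.1395]
tcp_rot: [-3.142, -0.0, 0.724]
contact_force: [-3.7, 0.8, 6.8]
width: 0.044
finger_force: 35.0
```

Request:
carry_out(
  steps=[0,0,0.5,0,0,0,0,0,1,0,0,0,0,0,1,0,0,0,0,0,1,0,0,0],
)

```text
t: 5.25
position: [0.5148, -0.1588, 0.1386]
tcp_rot: [3.142, -0.0, 0.724]
contact_force: [-2.4, 1.8, 7.2]
width: 0.0441
finger_force: 35.0
```

Request:
carry_out(
  steps=[0,0,0.5,0,0,0,0,0,1,0,0,0,0,0,1,0,0,0,0,0,1,0,0,0],
)

```text
t: 5.65
position: [0.5148, -0.1588, 0.1376]
tcp_rot: [3.141, -0.0, 0.724]
contact_force: [-2.0, 2.0, 7.4]
width: 0.0438
finger_force: 35.0
```

Request:
carry_out(
  steps=[0,0,0.5,0,0,0,0,0,1,0,0,0,0,0,1,0,0,0,0,0,1,0,0,0],
)

```text
t: 6.05
position: [0.5148, -0.1588, 0.1367]
tcp_rot: [3.141, -0.0, 0.724]
contact_force: [-2.2, 2.0, 7.9]
width: 0.0445
finger_force: 35.0
```

Request:
carry_out(
  steps=[0,0,0.5,0,0,0,0,0,1,0,0,0,0,0,1,0,0,0,0,0,1,0,0,0],
)

```text
t: 6.45
position: [0.5148, -0.1588, 0.1357]
tcp_rot: [3.141, -0.0, 0.724]
contact_force: [-2.9, 1.3, 8.3]
width: 0.0442
finger_force: 35.0
```

Request:
carry_out(
  steps=[0,0,0.5,0,0,0,0,0,1,0,0,0,0,0,1,0,0,0,0,0,1,0,0,0],
)

```text
t: 6.85
position: [0.5147, -0.1588, 0.1348]
tcp_rot: [3.141, -0.0, 0.724]
contact_force: [-2.6, 0.9, 8.7]
width: 0.0441
finger_force: 35.0
```

Request:
carry_out(
  steps=[0,0,0.5,0,0,0,0,0,1,0,0,0,0,0,1,0,0,0,0,0,1,0,0,0],
)

```text
t: 7.25
position: [0.5147, -0.1588, 0.1338]
tcp_rot: [3.141, -0.0, 0.724]
contact_force: [-2.6, 1.9, 8.5]
width: 0.0438
finger_force: 35.0
```

Request:
carry_out(
  steps=[0,0,0.5,0,0,0,0,0,1,0,0,0,0,0,1,0,0,0,0,0,1,0,0,0],
)

```text
t: 7.65
position: [0.5148, -0.1588, 0.1328]
tcp_rot: [3.141, -0.0, 0.724]
contact_force: [-3.2, 2.3, 8.4]
width: 0.044
finger_force: 35.0
```

Request:
carry_out(
  steps=[0,0,0.5,0,0,0,0,0,1,0,0,0,0,0,1,0,0,0,0,0,1,0,0,0],
)

```text
t: 8.05
position: [0.5147, -0.1587, 0.1319]
tcp_rot: [3.141, -0.0, 0.724]
contact_force: [-3.4, 1.5, 8.3]
width: 0.0442
finger_force: 35.0
```

Request:
carry_out(
  steps=[0,0,0.5,0,0,0,0,0,1,0,0,0,0,0,1,0,0,0,0,0,1,0,0,0],
)

```text
t: 8.45
position: [0.5147, -0.1588, 0.1309]
tcp_rot: [3.141, -0.0, 0.724]
contact_force: [-3.6, 3.1, 9.1]
width: 0.0441
finger_force: 35.0
```

Request:
carry_out(
  steps=[0,0,0.5,0,0,0,0,0,1,0,0,0,0,0,1,0,0,0,0,0,1,0,0,0],
)

```text
t: 8.85
position: [0.5148, -0.1588, 0.1303]
tcp_rot: [3.141, -0.001, 0.724]
contact_force: [-4.6, 1.8, 11.3]
width: 0.0441
finger_force: 35.0
```

Force jumped and travel shortened, so the hard bottom is about 13.3 mm down. I'll press slightly more and then turn.

Request:
carry_out(
  steps=[0,0,0.5,0,0,0,0,0,0.5,0,0,0,0,0,0.5,0,0,0],
)

```text
t: 9.15
position: [0.5148, -0.1588, 0.1302]
tcp_rot: [3.141, -0.001, 0.724]
contact_force: [-5.5, 2.6, 13.7]
width: 0.0438
finger_force: 35.0
```

Request:
carry_out(
  steps=[0,0,0,0,0,-2,0,0,0,0,0,-4,0,0,0,0,0,-6,0,0,0,0,0,-8,0,0,0,0,0,-8,0,0,0,0,0,-8],
)

```text
t: 9.75
position: [0.5156, -0.1591, 0.1303]
tcp_rot: [3.139, -0.001, 0.864]
contact_force: [-2.9, 1.6, 13.0]
width: 0.0444
finger_force: 35.0
```

```bash
cat > st.py <<'E'
from h import *
s=state(); print('t',s['t'],'p',s['position'].round(4) if hasattr(s['position'],'round') else s['position'],'yaw',np.degrees(s['tcp_rot'][2]).round(2),'F',np.round(s['contact_force'],2),'M',np.round(s['ft_torque'],3))
E
python3 st.py
```

```text
t 9.75 p [ 0.5156 -0.1591  0.1303] yaw 49.51 F [-2.94  1.64 13.03] M [0.234 0.691 0.034]
```

It turns freely: 8° with Mz about 0.03. The earliest stop is 44°, so I can go on to 40°.

Request:
carry_out(
  steps=[0,0,0,0,0,-3,0,0,0,0,0,-6,0,0,0,0,0,-9,0,0,0,0,0,-12,0,0,0,0,0,-15,0,0,0,0,0,-18,0,0,0,0,0,-21,0,0,0,0,0,-24,0,0,0,0,0,-27,0,0,0,0,0,-30,0,0,0,0,0,-32,0,0,0,0,0,-32],
)

```text
t: 10.95
position: [0.516, -0.1588, 0.1303]
tcp_rot: [3.138, -0.0, 1.423]
contact_force: [-1.8, 2.9, 12.1]
width: 0.0444
finger_force: 35.0
```

```bash
python3 st.py
```

```text
t 10.95 p [ 0.516  -0.1588  0.1303] yaw 81.51 F [-1.81  2.94 12.09] M [0.377 0.434 0.033]
```

Request:
carry_out(
  steps=[0,0,0,0,0,-1,0,0,0,0,0,-2,0,0,0,0,0,-3,0,0,0,0,0,-4,0,0,0,0,0,-5,0,0,0,0,0,-5],
)

```text
t: 11.55
position: [0.5159, -0.1587, 0.1303]
tcp_rot: [3.138, -0.0, 1.51]
contact_force: [-1.6, 2.9, 11.0]
width: 0.0439
finger_force: 35.0
```

```bash
python3 st.py
```

```text
t 11.55 p [ 0.5159 -0.1587  0.1303] yaw 86.49 F [-1.56  2.89 11.04] M [ 0.461  0.481 -0.042]
```

Request:
carry_out(
  steps=[0,0,0,0,0,-1,0,0,0,0,0,-2,0,0,0,0,0,-3,0,0,0,0,0,-4,0,0,0,0,0,-4],
)

```text
t: 12.05
position: [0.5159, -0.1587, 0.1303]
tcp_rot: [3.138, -0.0, 1.579]
contact_force: [-2.5, 3.1, 12.7]
width: 0.0441
finger_force: 35.0
```

```bash
python3 st.py
```

```text
t 12.05 p [ 0.5159 -0.1587  0.1303] yaw 90.49 F [-2.49  3.06 12.69] M [ 0.406  0.496 -0.025]
```

Request:
carry_out(
  steps=[0,0,0,0,0,-1,0,0,0,0,0,-2,0,0,0,0,0,-3,0,0,0,0,0,-3],
)

```text
t: 12.45
position: [0.5159, -0.1587, 0.1303]
tcp_rot: [3.138, 0.0, 1.632]
contact_force: [-1.9, 2.4, 12.5]
width: 0.0441
finger_force: 35.0
```

```bash
python3 st.py
```

```text
t 12.45 p [ 0.5159 -0.1587  0.1303] yaw 93.49 F [-1.85  2.42 12.54] M [ 0.458  0.487 -0.06 ]
```

Request:
carry_out(
  steps=[0,0,0,0,0,-1,0,0,0,0,0,-2,0,0,0,0,0,-3,0,0,0,0,0,-3],
)

```text
t: 12.85
position: [0.5158, -0.1587, 0.1303]
tcp_rot: [3.138, 0.0, 1.684]
contact_force: [-2.5, 3.4, 13.0]
width: 0.044
finger_force: 35.0
```

```bash
python3 st.py
```

```text
t 12.85 p [ 0.5158 -0.1587  0.1303] yaw 96.49 F [-2.5   3.36 13.04] M [ 0.484  0.478 -0.073]
```

Request:
carry_out(
  steps=[0,0,0,0,0,-1,0,0,0,0,0,-2,0,0,0,0,0,-3,0,0,0,0,0,-3],
)

```text
t: 13.25
position: [0.5158, -0.1587, 0.1303]
tcp_rot: [3.138, 0.0, 1.736]
contact_force: [-1.8, 3.2, 12.3]
width: 0.0443
finger_force: 35.0
```

```bash
python3 st.py
```

```text
t 13.25 p [ 0.5158 -0.1587  0.1303] yaw 99.48 F [-1.84  3.24 12.26] M [ 0.462  0.556 -0.133]
```

Request:
carry_out(
  steps=[0,0,0,0,0,-1,0,0,0,0,0,-2,0,0,0,0,0,-2],
)

```text
t: 13.55
position: [0.5156, -0.1586, 0.1303]
tcp_rot: [3.139, 0.0, 1.771]
contact_force: [-2.4, 3.3, 13.2]
width: 0.0441
finger_force: 35.0
```

```bash
python3 st.py
```

```text
t 13.55 p [ 0.5156 -0.1586  0.1303] yaw 101.48 F [-2.37  3.34 13.18] M [ 0.489  0.683 -0.09 ]
```

Request:
carry_out(
  steps=[0,0,0,0,0,-1,0,0,0,0,0,-2,0,0,0,0,0,-2],
)

```text
t: 13.85
position: [0.5152, -0.1585, 0.1303]
tcp_rot: [3.14, -0.0, 1.806]
contact_force: [-3.6, 4.6, 13.6]
width: 0.044
finger_force: 35.0
```

```bash
python3 st.py
```

```text
t 13.85 p [ 0.5152 -0.1585  0.1303] yaw 103.47 F [-3.61  4.65 13.56] M [ 0.481  0.828 -0.152]
```

Request:
carry_out(
  steps=[0,0,0,0,0,-1,0,0,0,0,0,-2,0,0,0,0,0,-2],
)

```text
t: 14.15
position: [0.5149, -0.1584, 0.1303]
tcp_rot: [3.14, -0.001, 1.84]
contact_force: [-5.1, 3.8, 14.2]
width: 0.0442
finger_force: 35.0
```

```bash
python3 st.py
```

```text
t 14.15 p [ 0.5149 -0.1584  0.1303] yaw 105.43 F [-5.1   3.84 14.2 ] M [ 0.551  0.926 -0.33 ]
```

The moment rose clearly to −0.33 N m, so this is the stop, about 62–64° round. I'll ease back.

Request:
carry_out(
  steps=[0,0,0,0,0,1,0,0,0,0,0,2,0,0,0,0,0,2],
)

```text
t: 14.45
position: [0.5149, -0.1584, 0.1303]
tcp_rot: [3.14, -0.0, 1.806]
contact_force: [-4.5, 3.3, 14.0]
width: 0.0441
finger_force: 35.0
```

```bash
python3 st.py
```

```text
t 14.45 p [ 0.5149 -0.1584  0.1303] yaw 103.47 F [-4.47  3.32 14.01] M [ 0.476  0.869 -0.057]
```

The moment is gone. Now the lift, carefully.

Request:
carry_out(
  steps=[0,0,-1,0,0,0,0,0,-2,0,0,0,0,0,-3,0,0,0,0,0,-4.5,0,0,0,0,0,-6,0,0,0,0,0,-6,0,0,0],
)

```text
t: 15.05
position: [0.5149, -0.1585, 0.1351]
tcp_rot: [3.141, -0.001, 1.806]
contact_force: [-3.0, 2.7, 6.8]
width: 0.0441
finger_force: 35.0
```

```bash
python3 st.py
```

```text
t 15.05 p [ 0.5149 -0.1585  0.1351] yaw 103.48 F [-3.    2.65  6.79] M [ 0.37   0.534 -0.012]
```

Request:
carry_out(
  steps=[0,0,-1.5,0,0,0,0,0,-3,0,0,0,0,0,-4.5,0,0,0,0,0,-6,0,0,0,0,0,-6,0,0,0],
)

```text
t: 15.55
position: [0.5149, -0.1585, 0.1405]
tcp_rot: [3.141, -0.001, 1.806]
contact_force: [-0.9, 3.9, 5.2]
width: 0.0443
finger_force: 35.0
```

Request:
carry_out(
  steps=[0,0,-1,0,0,0,0,0,-2,0,0,0,0,0,-3,0,0,0,0,0,-3,0,0,0],
)

```text
t: 15.95
position: [0.5147, -0.1587, 0.1433]
tcp_rot: [-3.141, -0.001, 1.806]
contact_force: [-0.9, 4.0, 4.3]
width: 0.0443
finger_force: 35.0
```

```bash
python3 st.py
```

```text
t 15.95 p [ 0.5147 -0.1587  0.1433] yaw 103.5 F [-0.86  3.95  4.26] M [ 0.758  0.366 -0.062]
```

Spring still pushing as expected. Small steps past the notch level.

Request:
carry_out(
  steps=[0,0,-1,0,0,0,0,0,-2,0,0,0,0,0,-3,0,0,0,0,0,-3,0,0,0],
)

```text
t: 16.35
position: [0.5145, -0.1592, 0.1458]
tcp_rot: [-3.141, 0.0, 1.807]
contact_force: [-1.6, 3.1, 1.0]
width: 0.0442
finger_force: 35.0
```

```bash
python3 st.py
```

```text
t 16.35 p [ 0.5145 -0.1592  0.1458] yaw 103.51 F [-1.55  3.1   0.99] M [0.419 0.34  0.001]
```

Request:
carry_out(
  steps=[0,0,-1,0,0,0,0,0,-2,0,0,0,0,0,-3,0,0,0,0,0,-3,0,0,0],
)

```text
t: 16.75
position: [0.5146, -0.1592, 0.1492]
tcp_rot: [-3.141, 0.0, 1.807]
contact_force: [-1.9, 0.6, -1.2]
width: 0.044
finger_force: 35.0
```

```bash
python3 st.py
```

```text
t 16.75 p [ 0.5146 -0.1592  0.1492] yaw 103.52 F [-1.93  0.65 -1.2 ] M [ 0.1    0.405 -0.057]
```

The cap is coming free, with only its own weight on the wrist. Lift higher.

Request:
carry_out(
  steps=[0,0,-4,0,0,0,0,0,-8,0,0,0,0,0,-13,0,0,0,0,0,-20,0,0,0,0,0,-30,0,0,0,0,0,-45,0,0,0,0,0,-65,0,0,0,0,0,-85,0,0,0,0,0,-100,0,0,0,0,0,-100,0,0,0,0,0,-100,0,0,0],
)

```text
t: 17.85
position: [0.5148, -0.1589, 0.2494]
tcp_rot: [3.141, 0.0, 1.807]
contact_force: [-0.7, 0.2, -1.2]
width: 0.0436
finger_force: 35.0
```

```bash
python3 - <<'E'
from h import *
s=state(); R=Ro.from_euler('xyz',s['tcp_rot'])
print(s['contact_force'], s['joint_pos'], s['position'])
d=np.array([.531,.188,s['position'][2]])-s['position']; print(R.inv().apply(d)*1e3)
save(capture('scene')[200:360,140:460],'tmp')
im=cv2.imread('pics/tmp.png'); cv2.imwrite('pics/s2.png',cv2.resize(im,None,fx=2.5,fy=2.5,interpolation=cv2.INTER_CUBIC))
E
```

```text
[-0.73028319  0.21832241 -1.21604509] [-3.20763160e-01  2.51795073e-01  1.61855602e+00  8.23013740e-05
  1.27061471e+00 -5.56533236e-01] [ 0.51479576 -0.15888966  0.24944435]
[ 3.33510037e+02  9.67784319e+01 -3.26364686e-02]
```

View pics/s2.png

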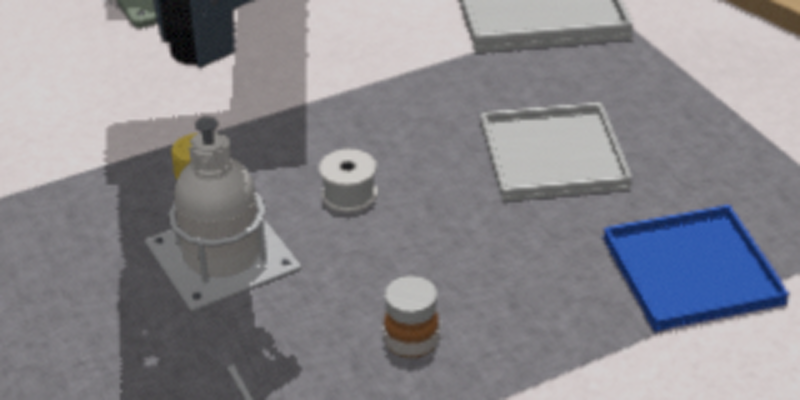

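The scene view shows the bottle neck bare at (208,150) in the crop, with the cap held in the gripper out of frame. The spool, jar and dish are undisturbed. Next I carry the cap over the dish.

Request:
carry_out(
  steps=[25,7,0,0,0,0,60,17,0,0,0,0,100,29,0,0,0,0,140,40,0,0,0,0,180,52,0,0,0,0,220,64,0,0,0,0,260,76,0,0,0,0,295,86,0,0,0,0,320,93,0,0,0,0,333,97,0,0,0,0,333,97,0,0,0,0,333,97,0,0,0,0],
)

```text
t: 19.1
position: [0.5312, 0.1866, 0.2487]
tcp_rot: [-3.14, 0.001, 1.806]
contact_force: [0.0, -0.4, -0.1]
width: 0.0442
finger_force: 35.0
```

Request:
carry_out(
  steps=[0,0,25,0,0,0,0,0,60,0,0,0,0,0,95,0,0,0,0,0,130,0,0,0,0,0,160,0,0,0,0,0,185,0,0,0,0,0,200,0,0,0,0,0,207,0,0,0,0,0,210,0,0,0,0,0,210,0,0,0,0,0,210,0,0,0],
)

```text
t: 20.2
position: [0.5321, 0.1875, 0.0402]
tcp_rot: [3.14, -0.0, 1.806]
contact_force: [-0.0, 0.9, -1.1]
width: 0.0443
finger_force: 35.0
```

```bash
python3 st.py; python3 - <<'E'
from h import *
im=capture('scene'); save(cv2.resize(im[190:310,290:450],None,fx=4,fy=4,interpolation=cv2.INTER_CUBIC),'s3')
E
```

```text
t 20.2 p [0.5321 0.1875 0.0402] yaw 103.48 F [-0.04  0.9  -1.13] M [-0.076  0.039  0.024]
```

View pics/s3.png

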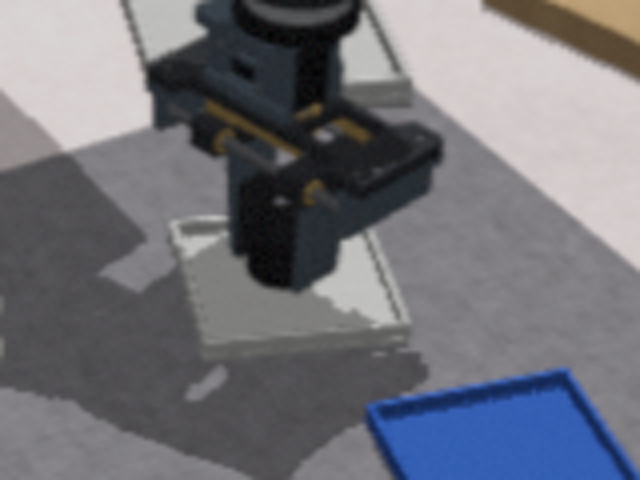

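The crop shows the cap gripped upright over the middle of the small grey dish, at about (285,270). Lowering until contact is felt.

Request:
carry_out(
  steps=[0,0,2,0,0,0,0,0,4,0,0,0,0,0,6,0,0,0,0,0,8,0,0,0,0,0,9,0,0,0,0,0,10,0,0,0,0,0,10,0,0,0,0,0,10,0,0,0],
)

```text
t: 21.05
position: [0.5314, 0.1876, 0.0292]
tcp_rot: [3.142, -0.0, 1.807]
contact_force: [-0.7, -0.1, -0.8]
width: 0.0442
finger_force: 35.0
```

Request:
carry_out(
  steps=[0,0,0.5,0,0,0,0,0,1,0,0,0,0,0,1.5,0,0,0,0,0,1.5,0,0,0,0,0,1.5,0,0,0],
)

```text
t: 21.55
position: [0.5314, 0.1876, 0.0278]
tcp_rot: [3.142, -0.0, 1.806]
contact_force: [-0.3, -0.3, -1.2]
width: 0.0442
finger_force: 35.0
```

Request:
carry_out(
  steps=[0,0,0.5,0,0,0,0,0,1,0,0,0,0,0,1.5,0,0,0,0,0,1.5,0,0,0,0,0,1.5,0,0,0],
)

```text
t: 22.05
position: [0.5314, 0.1876, 0.0267]
tcp_rot: [3.141, -0.0, 1.807]
contact_force: [-0.9, -0.2, 4.6]
width: 0.0444
finger_force: 35.0
```

Contact at 0.027 with 4.6 N, just as expected. Release and retreat straight up.

Request:
carry_out(
  steps=[0,0,-0.3,0,0,0,0,0,-0.3,0,0,0,0,0,-0.3,0,0,0,0,0,-0.3,0,0,0,0,0,-0.3,0,0,0,0,0,-0.3,0,0,0],
  grip=70,
)

```text
t: 22.65
position: [0.5314, 0.1876, 0.0264]
tcp_rot: [-3.142, -0.0, 1.806]
contact_force: [0.6, -1.2, -0.1]
width: 0.0663
finger_force: 0.0
```

Request:
carry_out(
  steps=[0,0,-5,0,0,0,0,0,-15,0,0,0,0,0,-30,0,0,0,0,0,-60,0,0,0,0,0,-100,0,0,0,0,0,-140,0,0,0,0,0,-170,0,0,0,0,0,-180,0,0,0,0,0,-180,0,0,0,0,0,-180,0,0,0],
)

```text
t: 23.65
position: [0.5306, 0.1873, 0.2054]
tcp_rot: [-3.139, 0.0, 1.807]
contact_force: [-1.0, 0.0, -1.1]
width: 0.0663
finger_force: 0.0
```

```bash
python3 st.py; python3 - <<'E'
from h import *
im=capture('scene'); save(cv2.resize(im[190:310,290:450],None,fx=4,fy=4,interpolation=cv2.INTER_CUBIC),'s4')
E
```

```text
t 23.65 p [0.5306 0.1873 0.2054] yaw 103.51 F [-1.04  0.02 -1.12] M [-0.097  0.057 -0.03 ]
```

View pics/s4.png

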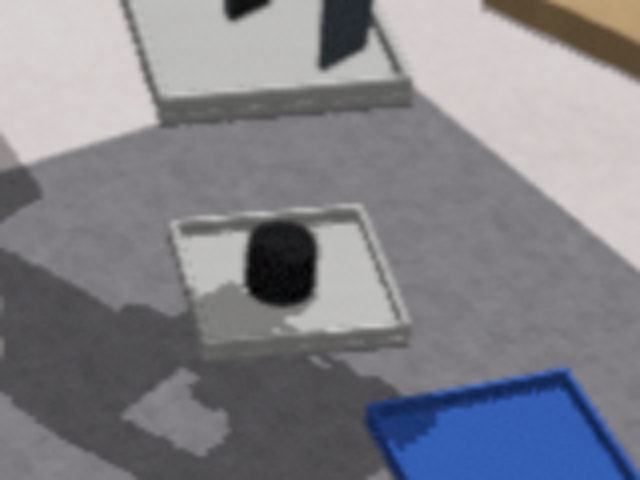

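The cap stands upright in the middle of the small grey dish, at (281,262), and the gripper is clear of it. Handing in.

```bash
python3 -c "
from station import *
print(finish_job())"
```

```text
the job is handed in; nothing more can be done
None
```

I opened the bottle and set the cap upright near the centre of the small grey dish, then handed the job in at about 24 s of the 67 s; it returned no verdict. The hard bottom was about 13 mm down and the stop about 62–64° round, and I did not touch the jar, spool or screwdriver.

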